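# Centre the egg cup on its serving stand

## Task

Two egg cups, each with an egg in it, stand on small footed serving stands, and one of them stands close to the edge of its stand. Nudge that egg cup to the middle of its stand with light taps of the fingertips low on the side of the cup; do not grip, lift, tip or topple it, and leave the stands, the other egg cup and everything else as they are.

Things in the scene. Friction and masses are not known exactly. Their poses are not given: they have to be found in the camera images.
- egg_off: the egg cup 24 to 30 mm off the middle of its stand, any direction: white, round, brown egg fixed in it; straight-sided cup 46 mm across, 11 to 32 mm above its underside, foot 36 mm across; the egg (41 mm) rises to 55 mm. 110 g, loose, wobbly: slides if pushed with fingertips 12 to 18 mm above the stand's top, may topple if pushed on the egg. Origin: middle of underside; z up
- egg_set: the other egg cup, the same, already in the middle of the other stand; to be left alone. Origin: middle of its underside; z up
- stand_a: the stand under the off-centre egg cup: white ceramic pedestal, round, 85 mm high, flat top plate 80 mm across and 8 mm thick, thin stem, foot 92 mm across, 0.9 kg, loose on the worktop. May stand left or right. Origin: middle of its foot, on the worktop; z up; its x and y directions mean nothing
- stand_a_top (a point): middle of the flat top of that stand, 85 mm above the worktop
- stand_b: the identical stand under the other egg cup. Origin: middle of its foot; z up
- tin: small food tin, 57 mm across, 72 mm high, bystander. Origin: middle of its underside
- tape: roll of tape lying flat, 70 mm across, 19 mm high, bystander. Origin: middle of its underside
- salt: salt shaker, 44 mm across, 90 mm high, bystander. Origin: middle of its underside
- jam: jam jar, 65 mm across, 94 mm high, bystander. Origin: middle of its underside
There are look-alikes about, which are no part of the job. What is shaped like the egg_off but purple or yellow is not meant.

How it is judged (in metres and radians):
At the end, for the whole second after the job is handed in: The egg cup rests upright (within 0.12 rad) and still on the flat top of its own stand, its middle within 10 mm of the stand's middle; that stand is upright and within 20 mm of where it stood; the other egg cup is where it was (8 mm) (horizontal distance between egg_off and stand_a_top below 0.01 m and z of egg_off in the frame of stand_a_top between -0.006 and 0.006 m and angle between egg_off's own z axis and vertical below 0.12 rad and linear speed of egg_off below 0.02 m/s and angle between stand_a's own z axis and vertical below 0.05 rad and distance of stand_a from where it was at the start of the episode below 0.02 m and horizontal distance between egg_set and stand_b below 0.01 m and distance of egg_set from where it was at the start of the episode below 0.008 m); the robot touches nothing.
It fails at once if the egg cup is lifted off its stand (more than 15 mm up) (z of egg_off in the frame of stand_a_top above 0.015 m).
It fails at once if the egg cup falls off its stand or tips by more than 0.35 rad (height (world z) of egg_off below 0.06 m or angle between egg_off's own z axis and vertical above 0.35 rad).
It fails at once if the egg cup is pushed hard or gripped (over 10 N) (contact force between the arm and egg_off above 10 N).
It fails at once if its stand is shoved more than 20 mm or tipped, or the other egg cup or its stand is moved (8 mm) (distance of stand_a from where it was at the start of the episode above 0.02 m or angle between stand_a's own z axis and vertical above 0.15 rad or distance of any of egg_set, stand_b from where it was at the start of the episode above 0.008 m).
It fails at once if a bystander is pushed more than 20 mm or knocked over (distance of any of tin, tape, salt, jam from where it was at the start of the episode above 0.02 m).
It also fails if it takes over 38 s, if anything falls off the work surface, if the arm or the gripper's body presses on something with over 40 N, if the wrist force passes 120 N, or if a joint passes its speed limit or range.

## Robot

A 6-joint arm with a two-finger parallel gripper is mounted at the origin on a cart in front of the work surface, level with it; the furniture and walls round the work are solid. World frame = base frame: x ahead of the robot, y to its left, z up, the work surface at z = 0. Lengths are in mm, angles in rad, forces in N, time in s.
With the tool pointing down it reaches from about 350 to 975 mm from the base axis. Payload 4.9 kg.
Tool frame: the origin (TCP) lies midway between the tips of the shut fingers; the grasp point (between the pads) lies 19 mm behind it; z points along the fingers, y is the line along which they close (so a half turn about z gives the same grasp; the last joint's range is limited). The gripper opens to 85 mm and grips with 20 to 120 N. Pads are 22 mm wide; open, the fingers measure 114 mm over their backs; the gripper's body (76 mm by 85 mm) begins 54 mm behind the grasp point. The pads swing forward as they close: fully open they stand 13 mm farther back than shut.
Start: joints at [0.999, 0.053, 1.613, -0, 1.476, -0.119], TCP at [273.415, 562.001, 231.304] pointing down, gripper open.
Joint ranges: [-3.01, 3.01], [-1.01, 2.22], [0.06, 2.58], [-1.02, 4.17], [0.09, 2.62], [-3.14, 3.14]. Speed limits (rad/s): [2.57, 2.57, 3.14, 3.14, 3.14, 3.14].

## Interface

Orientations are given as a unit quaternion [x, y, z, w].
In Python, from workcell import telemetry, capture, env gives the robot as it stands.
- The arm moves only by the tool send_rows, never from a script. Its argument "targets" is text: rows parted by semicolons, each of 7 numbers parted by spaces: the shift along the tool's x, y, z in mm, then the turn, a rotation vector about the tool's x, y, z in rad, then the opening, from -1 (shut) to 1 (fully open), so that 0 is half open. In form: dx dy dz wx wy wz grip; .... A call has 1 to 12 rows; each row is the pose to reach, as a shift and turn from the pose commanded when the call began, along the tool's axes at that moment; what a row does not reach only later rows make up. A row lasts 1/12 s, in which the tool goes at most 41.7 mm and 7.16 degrees, less where a joint would pass 70% of its speed; a pose out of reach is approached as far as the arm can. A call with a gripper value outside its range is refused whole. The fingers move at their own pace and stop on an object; "squeeze" is the grip in N (left out, the last holds). Time passes only in rows, so rows that repeat a pose let the fingers close. It gives the time, the measured TCP pose, the force, the opening and the grip force at its end, in the units of the state.
- telemetry.sense(): the state, without advancing time (a new reading comes with each control period).
- capture(name): name is "scene" or "side" or "wrist"; returns a dict with "img" (420x560x3 uint8, red, green, blue), "range_z" (420x560 float32, mm along the optical axis (not along the pixel's ray), 0 where there is no reading), "K" (3x3 intrinsics, pixels), "k1" (the pictures are not rectified: a ray, as slopes to the right and down, at radius r is drawn at 1 + k1 r^2 times it, then the intrinsics apply), "view" (4x4, takes a point from world to camera coordinates); the wrist camera has in their place "tool_from_camera" (4x4, takes a point from camera to tool coordinates, whose origin is the TCP and whose axes are the flange's). Camera axes: x right, y down, z forward; pixel columns grow to the right and rows downward; lengths in mm; the calibration is good to about 2 mm. A picture is of the moment at which its call begins: read the wrist's pose just before it.
- env.hand_in(): hands the job in; it is judged then, once.
The state is a dict: "time": time; "joint_pos": joint angles; "joint_vel": joint speeds; "joint_torque": joint torques, N m; "tcp_pos": TCP position; "ee_rot": TCP orientation; "force": force on the tool from outside, world axes, zero at the start; "moment": the same for the moment, N m; "finger_gap": opening from 0.0 (shut) to 1.0 (fully open); "gripper_force": force on a finger pad.
Only numpy, scipy, OpenCV 4.12 (cv2) and the standard library are available. Lean on these libraries where they do the work, as an engineer would, in place of code of your own. Each camera call takes 0.05 s, during which the arm holds its last target. There are 200 camera calls.

## Working session

There is one attempt and no reset: what is moved stays moved. The work goes in short steps, Python scripts to look and compute and a tool call to move; the robot and the scene stay as the last step left them, time stands still between calls to the robot, and variables do not carry over. Pictures are saved under pics/ and viewed, at most 10 in all, crops included, and the job is handed in when it is done.

Besides the shell and the picture viewer there is one more tool, called after "Request:" as a command line: name --argument value ..., lists and objects as JSON in quotes. send_rows: Moves the arm, as the interface text tells. Its arguments: {"type":"object","properties":{"targets":{"type":"string"},"squeeze":{"type":"number"}},"required":["targets"]}

```bash
mkdir -p pics
cat > h.py <<'E'
import numpy as np, cv2
from workcell import telemetry, capture, env
def save(c,n,crop=None,s=1):
    im=c["img"][:,:,::-1]
    if crop: x0,y0,x1,y1=crop; im=im[y0:y1,x0:x1]
    cv2.imwrite("pics/"+n,cv2.resize(im,None,fx=s,fy=s,interpolation=cv2.INTER_CUBIC))
def cloud(c,T=None):
    # world points for every pixel (H,W,3), nan if no reading
    K=c["K"];z=c["range_z"];h,w=z.shape;u,v=np.meshgrid(np.arange(w),np.arange(h))
    p=cv2.undistortPoints(np.stack([u,v],-1).reshape(-1,1,2).astype(float),K,np.array([c["k1"],0,0,0.])).reshape(h,w,2)
    P=np.dstack([p[...,0]*z,p[...,1]*z,z,np.ones_like(z)])
    if T is None:T=np.linalg.inv(c["view"])
    W=(P@T.T)[...,:3];W[z==0]=np.nan
    return W
E
python3 - <<'E'
from h import *
for n in("scene","side"):
    c=capture(n);np.save(n+".npy",c,allow_pickle=True);save(c,n+"0.png");print(n,c["K"].tolist(),c["k1"],np.linalg.inv(c["view"]).round(2).tolist())
s=telemetry.sense();print(s)
E
```

```text
scene [[402.9025717868639, 0.0, 281.44576613491193], [0.0, 402.9025717868639, 207.2149302196672], [0.0, 0.0, 1.0]] -0.06275959737991166 [[0.82, -0.22, 0.53, -188.15], [-0.58, -0.35, 0.74, -987.07], [0.02, -0.91, -0.42, 645.28], [0.0, 0.0, 0.0, 1.0]]
side [[419.5109375474719, 0.0, 276.3691733058136], [0.0, 419.5109375474719, 205.1769456104938], [0.0, 0.0, 1.0]] -0.009207357244643673 [[-0.98, -0.1, 0.16, 333.47], [-0.19, 0.59, -0.79, 880.83], [-0.02, -0.81, -0.59, 726.12], [0.0, 0.0, 0.0, 1.0]]
{'time': 0.1, 'joint_pos': array([ 9.99003011e-01,  5.33183086e-02,  1.61417364e+00,  4.15866587e-06,
        1.47596932e+00, -1.19023532e-01]), 'joint_vel': array([ 4.90477102e-05, -1.73601288e-03, -3.66625548e-03,  6.03593229e-04,
       -2.35699945e-04, -8.95755454e-04]), 'joint_torque': array([-1.18002749e-04, -3.94899380e+01, -3.71364856e+01, -1.47108240e-04,
        3.91133130e-03,  2.35613939e-06]), 'tcp_pos': array([273.11656192, 561.5423672 , 230.15878799]), 'ee_rot': array([ 2.24456228e-01,  9.74483724e-01, -8.78422681e-04, -3.18285883e-04]), 'force': array([-0.27341494, -0.16138345, -0.09143237]), 'moment': array([-0.02740824,  0.04944065, -0.02776521]), 'gripper_force': 0.0, 'finger_gap': 0.9994710939513525}
```

View pics/scene0.png

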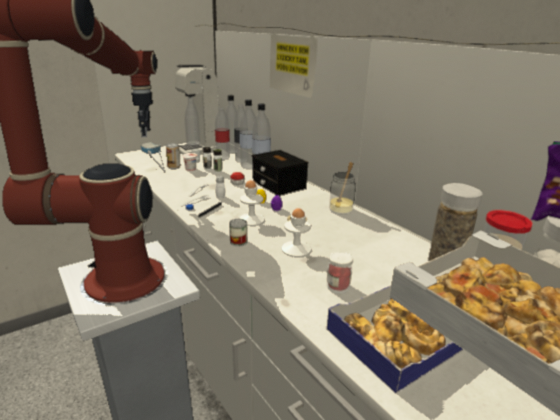

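View pics/side0.png

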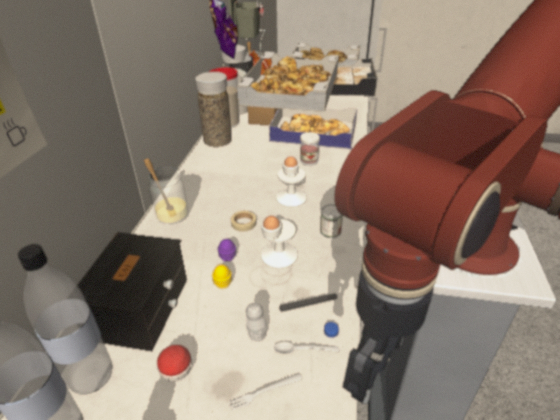

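Side view: stand A's plate is near (281,232) with its egg at (271,224), off to the left. The other stand's plate is at (291,175) with its egg at (290,163), centred. The look-alikes are purple (227,250) and yellow (222,275) on the worktop. In the scene view the stands are at (252,205) and (297,232).

Run:
```python
from h import *
from scipy.optimize import least_squares
def fit(P):
    f=lambda q:np.hypot(P[:,0]-q[0],P[:,1]-q[1])-q[2]
    return least_squares(f,[*P[:,:2].mean(0),30],loss="soft_l1").x
for n,boxes in(("side",{"A":(245,205,305,275),"B":(270,145,312,210)}),("scene",{"A":(232,170,272,228),"B":(278,200,318,258)})):
    c=np.load(n+".npy",allow_pickle=True).item();W=cloud(c)
    for k,(x0,y0,x1,y1) in boxes.items():
        P=W[y0:y1,x0:x1].reshape(-1,3);P=P[~np.isnan(P[:,0])]
        for lo,hi in((79,91),(98,114),(120,145),(2,12)):
            Q=P[(P[:,2]>lo)&(P[:,2]<hi)]
            if len(Q):print(n,k,lo,hi,len(Q),Q.mean(0).round(1),Q.min(0).round(0),Q.max(0).round(0))
c=np.load("side.npy",allow_pickle=True).item();W=cloud(c)
for nm,(u,v) in dict(tin=(331,212),jam=(310,140),tape=(243,214),salt=(257,308),pur=(227,243),yel=(222,268)).items():print(nm,W[v,u].round(0))
save(c,"crop.png",(220,140,350,280),4)
```

```text
side A 79 91 318 [467.5 128.3  84.6] [444.  83.  79.] [510. 166.  91.]
side A 98 114 98 [492.5 164.9 105.8] [474. 152.  98.] [515. 171. 114.]
side A 120 145 183 [493.6 155.6 130.7] [476. 137. 120.] [514. 168. 141.]
side A 2 12 639 [495.4 107.3   6.6] [418. -95.   2.] [614. 197.  12.]
side B 79 91 247 [ 490.2 -115.6   84.4] [ 454. -166.   79.] [532. -88.  90.]
side B 98 114 78 [ 492.3 -111.7  106.4] [ 473. -127.   98.] [ 515. -103.  114.]
side B 120 145 112 [ 493.5 -119.7  130.1] [ 476. -139.  120.] [ 513. -107.  140.]
side B 2 12 361 [ 494.  -153.5    6.6] [ 434. -453.    2.] [594. -73.  12.]
scene A 79 91 204 [499.5 134.7  83.8] [440.  79.  79.] [683. 343.  90.]
scene A 98 114 55 [488.4 133.5 105.5] [471. 117.  98.] [681. 291. 114.]
scene A 120 145 61 [489.1 136.4 129.3] [475. 121. 120.] [510. 161. 138.]
scene A 2 12 204 [533.  192.9   7.1] [446.  70.   2.] [704. 607.  12.]
scene B 79 91 208 [ 483.  -142.5   83.7] [ 451. -173.   79.] [533. -94.  91.]
scene B 98 114 73 [ 483.3 -145.1  106. ] [ 469. -156.   98.] [ 510. -122.  114.]
scene B 120 145 91 [ 487.5 -139.2  129.4] [ 472. -151.  120.] [ 508. -116.  139.]
scene B 2 12 264 [ 497.  -124.2    6.7] [ 445. -180.    2.] [748. 191.  12.]
tin [366.  15.  71.]
jam [ 463. -327.   93.]
tape [610. -12.  13.]
salt [480. 367.  89.]
pur [604. 156.  53.]
yel [590. 244.  57.]
```

View pics/crop.png

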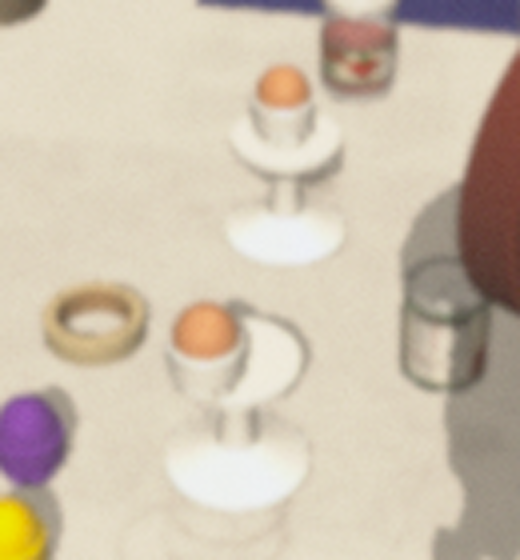

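```bash
cat >> h.py <<'E'
from scipy.optimize import least_squares
from scipy.spatial.transform import Rotation as R
def circ(P,r,x0):
    return least_squares(lambda q:np.hypot(P[:,0]-q[0],P[:,1]-q[1])-r,x0,loss="soft_l1",f_scale=1.).x
E
python3 - <<'E'
from h import *
Q={}
for n in("side","scene"):
    c=np.load(n+".npy",allow_pickle=True).item();W=cloud(c).reshape(-1,3)
    for k,x0 in(("A",(485,135)),("B",(492,-128))):
        P=W[np.hypot(W[:,0]-x0[0],W[:,1]-x0[1])<60]
        cup=P[(P[:,2]>98)&(P[:,2]<112)];egg=P[(P[:,2]>122)&(P[:,2]<145)]
        e=least_squares(lambda q:np.linalg.norm(egg-q,axis=1)-20.5,[*x0,119],loss="soft_l1").x
        st=P[(P[:,2]>12)&(P[:,2]<70)]
        pl=P[(P[:,2]>80)&(P[:,2]<89)]
        print(n,k,"cup",circ(cup,23,x0).round(1),"egg",e.round(1),"plate top z",np.median(pl[:,2]).round(1),"plate ext",pl.min(0).round(0),pl.max(0).round(0))
c=capture("wrist");print(c["tool_from_camera"].round(3).tolist(),c["K"].tolist())
E
```

```text
side A cup [495.5 146.2] egg [495.9 146.1 118.5] plate top z 84.7 plate ext [444.  83.  80.] [510. 165.  89.]
side B cup [ 495.4 -129.9] egg [ 495.5 -129.6  118. ] plate top z 84.3 plate ext [ 454. -166.   80.] [532. -88.  89.]
scene A cup [495.4 145. ] egg [494.9 143.6 117. ] plate top z 83.7 plate ext [442.  79.  80.] [521. 153.  88.]
scene B cup [ 494.7 -130.8] egg [ 494.4 -130.9  117.5] plate top z 83.6 plate ext [ 451. -173.   80.] [533. -94.  89.]
[[-0.001, -0.964, -0.266, 67.186], [1.0, -0.001, 0.001, 0.428], [-0.001, -0.266, 0.964, -143.25], [0.0, 0.0, 0.0, 1.0]] [[344.96399876894407, 0.0, 280.288354207408], [0.0, 344.96399876894407, 208.45187438848538], [0.0, 0.0, 1.0]]
```

Request:
send_rows --targets "-32 -18 0 0 0 -0.12 -0.4; -64 -36 0 0 0 -0.24 -0.4; -97 -55 0 0 0 -0.36 -0.4; -130 -73 0 0 0 -0.48 -0.4; -163 -92 0 0 0 -0.6 -0.4; -196 -110 0 0 0 -0.72 -0.4; -229 -129 0 0 0 -0.84 -0.4; -262 -147 0 0 0 -0.96 -0.4; -295 -165 0 0 0 -1.08 -0.4; -328 -184 0 0 0 -1.2 -0.4; -360 -202 0 0 0 -1.32 -0.4; -386 -218 0 0 0 -1.42 -0.4"

```text
time: 1.15
tcp_pos: [526.0, 195.0, 231.0]
ee_rot: [-0.464, 0.886, -0.0, -0.0]
force: [0.6, -0.4, 0.4]
finger_gap: 0.299
gripper_force: 0.0
```

Request:
send_rows --targets "0 0 0 0 0 -0.08 -0.4; 0 0 0 0 0 -0.08 -0.4; 0 0 0 0 0 -0.08 -0.4; 0 0 0 0 0 -0.08 -0.4; 0 0 0 0 0 -0.08 -0.4; 0 0 0 0 0 -0.08 -0.4"

```text
time: 1.65
tcp_pos: [524.7, 197.9, 231.3]
ee_rot: [-0.497, 0.867, 0.0, -0.0]
force: [0.2, -0.4, 0.6]
finger_gap: 0.296
gripper_force: 0.0
```

```bash
cat >> h.py <<'E'
def wrist(name=None,x0=(482,122),cup0=(495,145)):
    s=telemetry.sense();c=capture("wrist")
    T=np.eye(4);r=R.from_quat(s["ee_rot"]).as_matrix();T[:3,:3]=r;T[:3,3]=s["tcp_pos"]
    W=cloud(c,T@c["tool_from_camera"])
    if name:save(c,name)
    print("t",s["time"],"tcp",s["tcp_pos"].round(1),"tool x",r[:,0].round(3),"gap",round(s["finger_gap"],3),"F",s["force"].round(1))
    return c,W,s,r
E
python3 - <<'E'
from h import *
c,W,s,r=wrist("w1.png")
np.save("W1.npy",W)
P=W.reshape(-1,3);P=P[np.hypot(P[:,0]-487,P[:,1]-132)<70]
egg=P[(P[:,2]>125)&(P[:,2]<145)]
print(len(egg),least_squares(lambda q:np.linalg.norm(egg-q,axis=1)-20.5,[495,145,119],loss="soft_l1").x.round(1))
pl=P[(P[:,2]>80)&(P[:,2]<90)];print(len(pl),np.median(pl[:,2]),pl.min(0),pl.max(0))
m=((abs(W[...,2]-85)<5)&(np.hypot(W[...,0]-482,W[...,1]-122)<60))
# outer edge: farthest points per azimuth
a=np.degrees(np.arctan2(pl[:,1]-122,pl[:,0]-482));rr=np.hypot(pl[:,0]-482,pl[:,1]-122)
E=[pl[np.flatnonzero((a//6)==k)][np.argsort(rr[(a//6)==k])[-2]] for k in np.unique(a//6) if ((a//6)==k).sum()>8]
E=np.array(E);print(len(E),circ(E,40,(482,122)).round(1))
E
```

```text
t 1.65 tcp [524.7 197.9 231.3] tool x [-0.505 -0.863 -0.   ] gap 0.296 F [ 0.2 -0.4  0.6]
2332 [494.9 146.7 119.3]
6077 85.60364482661777 [442.51122754  81.55355281  82.29373344] [522.25964966 159.4593466   88.46054047]
47 [482.7 121.8]
```

View pics/w1.png

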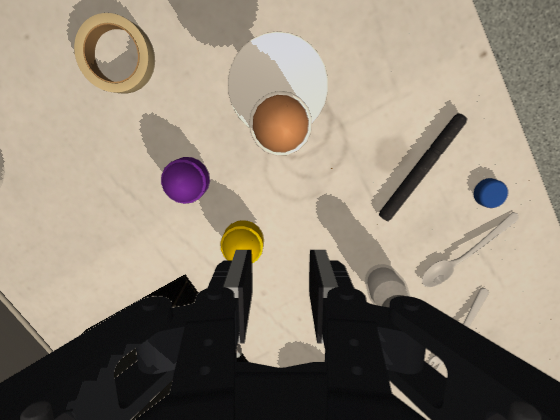

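Wrist view: the off-centre cup's brown egg is at (281,123) on the plate centred near (278,80). The yellow look-alike at (242,240) and the salt at (386,283) stand lower than my path. I'll measure the fingertips next.

Run:
```python
from h import *
W=np.load("W1.npy");s=telemetry.sense();r=R.from_quat(s["ee_rot"]).as_matrix()
L=(W-s["tcp_pos"])@r
P=L.reshape(-1,3);P=P[(abs(P[:,0])<30)&(abs(P[:,1])<45)&(P[:,2]<15)&(P[:,2]>-30)]
for sg in(1,-1):
    Q=P[P[:,1]*sg>0];print(len(Q),np.percentile(Q,[1,50,99],axis=0).round(1).tolist())
    T=Q[Q[:,2]>np.percentile(Q[:,2],80)];print(T.min(0).round(1),T.max(0).round(1))
```

```text
1135 [[-10.7, 12.6, -29.7], [6.6, 16.0, -19.2], [10.9, 26.1, -2.4]]
[-11.5  12.6 -11.1] [11.1 25.6 -0.5]
1138 [[-10.6, -26.2, -29.8], [6.6, -16.2, -19.1], [10.9, -12.8, -2.1]]
[-11.5 -25.6 -11.2] [ 11.  -12.8  -0.5]
```

Request:
send_rows --targets "0 0 25 0 0 0 -0.4; 0 0 50 0 0 0 -0.4; 0 0 75 0 0 0 -0.4; 0 0 100 0 0 0 -0.4; 0 0 120 0 0 0 -0.4; 0 0 130 0 0 0 -0.4; 4 0 131 0 0 0 -0.4; 9 0 131 0 0 0 -0.4; 14 0 131 0 0 0 -0.4; 18 0 131 0 0 0 -0.4; 21 0 131 0 0 0 -0.4; 23 0 131 0 0 0 -0.4"

```text
time: 2.7
tcp_pos: [514.0, 176.9, 101.6]
ee_rot: [-0.497, 0.868, -0.0, 0.001]
force: [0.4, 0.4, 0.1]
finger_gap: 0.299
gripper_force: 0.0
```

Request:
send_rows --targets "1 0 0 0 0 0 -0.4; 2 0 0 0 0 0 -0.4; 3 0 0 0 0 0 -0.4; 4 0 0 0 0 0 -0.4; 5 0 0 0 0 0 -0.4; 6 0 0 0 0 0 -0.4; 7 0 0 0 0 0 -0.4; 8 0 0 0 0 0 -0.4; 9 0 0 0 0 0 -0.4; 10 0 0 0 0 0 -0.4; 11 0 0 0 0 0 -0.4; 12 0 0 0 0 0 -0.4"

```text
time: 3.7
tcp_pos: [507.5, 166.8, 100.4]
ee_rot: [-0.497, 0.868, -0.0, 0.0]
force: [1.3, 1.0, -0.3]
finger_gap: 0.296
gripper_force: 0.5
```

```bash
cat > m.py <<'E'
from h import *
import sys
c,W,s,r=wrist(sys.argv[1])
P=W.reshape(-1,3);P=P[np.hypot(P[:,0]-487,P[:,1]-132)<70]
o=c["img"].reshape(-1,3)[np.hypot(W.reshape(-1,3)[:,0]-487,W.reshape(-1,3)[:,1]-132)<70].astype(int)
egg=P[(P[:,2]>122)&(P[:,2]<145)&(o[:,0]>o[:,2]+40)]
e=least_squares(lambda q:np.linalg.norm(egg-q,axis=1)-20.5,[490,138,119],loss="soft_l1").x
pl=P[(P[:,2]>80)&(P[:,2]<90)]
a=np.degrees(np.arctan2(pl[:,1]-122,pl[:,0]-482))//6;rr=np.hypot(pl[:,0]-482,pl[:,1]-122)
E=np.array([pl[a==k][np.argsort(rr[a==k])[-2]] for k in np.unique(a) if (a==k).sum()>8 and rr[a==k].max()>35])
p=circ(E,40,(482.5,122))
print("egg",len(egg),e.round(1),"plate",len(E),p.round(1))
t=s["tcp_pos"]
print("tool frame: cup",((e-t)@r).round(1)," plate",((np.array([*p,85])-t)@r).round(1))
E
python3 m.py w2.png
```

```text
t 3.7 tcp [507.5 166.8 100.4] tool x [-0.506 -0.863 -0.   ] gap 0.296 F [ 1.3  1.  -0.3]
egg 8656 [493.  141.9 119.5] plate 45 [482.6 121.4]
tool frame: cup [ 28.8  -0.1 -19.2]  plate [51.8 -1.5 15.4]
```

View pics/w2.png

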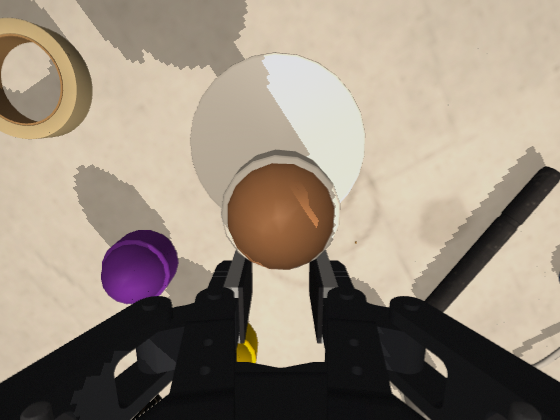

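The cup is cradled upright at (280,217) against both tips, and the plate is centred at about (278,138). It has about 23 mm to go.

Request:
send_rows --targets "1 0 0 0 0 0 -0.4; 2 0 0 0 0 0 -0.4; 3 0 0 0 0 0 -0.4; 4.5 0 0 0 0 0 -0.4; 6 -0.3 0 0 0 0 -0.4; 7.5 -0.5 0 0 0 0 -0.4; 9 -0.6 0 0 0 0 -0.4; 10.5 -0.8 0 0 0 0 -0.4; 12 -0.9 0 0 0 0 -0.4; 13.5 -1 0 0 0 0 -0.4; 15 -1.2 0 0 0 0 -0.4; 16 -1.4 0 0 0 0 -0.4"

```text
time: 4.75
tcp_pos: [500.5, 152.2, 100.3]
ee_rot: [-0.497, 0.868, 0.0, -0.0]
force: [0.8, 1.3, -0.1]
finger_gap: 0.3
gripper_force: 0.5
```

```bash
python3 m.py w3.png
```

```text
t 4.75 tcp [500.5 152.2 100.3] tool x [-0.506 -0.863  0.   ] gap 0.3 F [ 0.8  1.3 -0.1]
egg 8642 [486.  127.3 119.5] plate 48 [482.6 121.3]
tool frame: cup [ 28.8  -0.1 -19.2]  plate [35.7 -0.2 15.3]
```

Request:
send_rows --targets "1 0 0 0 0 0 -0.4; 2 0 0 0 0 0 -0.4; 3 0 0 0 0 0 -0.4; 4 0 0 0 0 0 -0.4; 5 0 0 0 0 0 -0.4; 6 0 0 0 0 0 -0.4; 7 0 0 0 0 0 -0.4; 7 0 0 0 0 0 -0.4; 6 0 0 0 0 0 -0.4; 4 0 0 0 0 0 -0.4; 0 0 0 0 0 0 -0.4; -6 0 0 0 0 0 -0.4"

```text
time: 5.8
tcp_pos: [503.6, 157.7, 100.2]
ee_rot: [-0.497, 0.868, -0.0, -0.0]
force: [0.7, 0.5, -1.6]
finger_gap: 0.301
gripper_force: 0.0
```

Request:
send_rows --targets "-8 0 0 0 0 0 -0.4; -18 0 0 0 0 0 -0.4; -28 0 0 0 0 0 -0.4; -30 0 -20 0 0 0 -0.4; -30 0 -50 0 0 0 -0.4; -30 0 -80 0 0 0 -0.4; -30 0 -110 0 0 0 -0.4; -30 0 -125 0 0 0 -0.4; -30 0 -130 0 0 0 -0.4; -30 0 -130 0 0 0 -0.4; -30 0 -130 0 0 0 -0.4"

```text
time: 6.72
tcp_pos: [518.4, 183.7, 229.1]
ee_rot: [-0.497, 0.868, 0.0, -0.001]
force: [-0.0, -0.2, -1.0]
finger_gap: 0.302
gripper_force: 0.0
```

```bash
python3 m.py w4.png
python3 - <<'E'
from h import *
save(capture("side"),"side4.png",(200,130,350,290),4)
E
```

```text
t 6.7167 tcp [518.4 183.7 229.1] tool x [-0.505 -0.863  0.001] gap 0.302 F [-0.  -0.2 -1. ]
egg 2585 [482.1 120.9 119.2] plate 60 [482.5 121.4]
tool frame: cup [ 72.5  -0.5 109.9]  plate [ 71.8  -0.7 144.1]
```

View pics/w4.png

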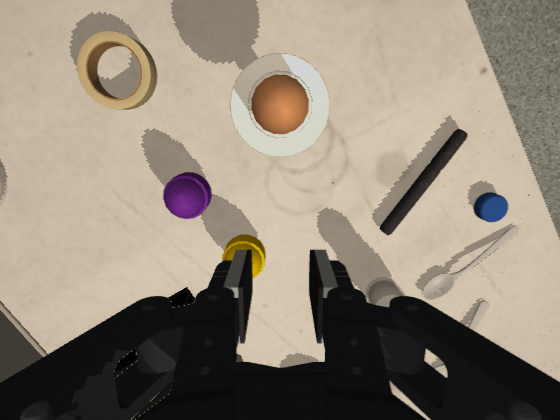

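The cup (280,104) now sits upright in the middle of its plate (279,104), and the arm is clear of everything.

```bash
python3 -c "
from workcell import env;print(env.hand_in())"
```

```text
the job is handed in; nothing more can be done
None
```

I nudged the off-centre egg cup to within about 1 mm of its stand's middle (wrist-camera measurement). It is upright, its stand measured within 1 mm of where it was, nothing else was touched, and I handed the job in after about 7 s; the hand-in returned no verdict.

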